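Load two plaque fixings into the hanging-rail chute

TASK

Feed both stand-off fixings into the loading chute: lay each one lengthwise in the groove of the level deck and push it along until its shank drops through the slot and it hangs by its brass barrel head. Then press the line down the rail by feel until the leading one has snapped past the sprung rollers and sits against the red end stop with the other hanging close behind it, without ramming them against the stop. Leave the hammer, the chisel and the tin alone.

Things in the scene. Friction and masses are not known exactly. Their poses are not given: they have to be found in the camera images.
- chute: loading chute of bare aluminium on six thin grey legs, fixed to the bench: a level deck, then a sloping slotted rail. Origin on the bench under the middle of its 310 x 110 mm grey base plate; x points along the chute, downhill; z up. A fixing pushed along the deck's groove, shank first or head first, drops its shank through the slot and hangs by its head from the rails
- deck (a point): centre of the level deck, in the middle of the groove, at deck height, 127 mm above the bench (chute x = -80 mm). Deck 120 mm long (along x), 90 mm wide between 6 mm high side lips, open at the rear; groove along its middle 17 mm wide, 3 mm deep. A fixing laid along it rests with its shank in the groove and its head on the deck to both sides
- slot_start (a point): middle of the slot's upper end, at deck height (chute x = -20 mm). From here two smooth flat rails 60 mm wide in all (5 mm lips) slope down at 17 degrees for 162 mm, with an open 17 mm slot between. A fixing hangs with its head's underside flat on them; depending on friction it slides down by itself or stays until pushed (1 to 3 N)
- end_stop: red plate standing square across the lower end of the rails, rising 26 mm above them, fixed and rigid. Origin: middle of the slot at rail height on the plate's face that looks uphill; its x axis points down the slope, its z axis square to the rails
- catch (a point): middle of the slot, at rail height, between two sprung steel rollers (10 mm diameter, 13 mm high) standing 26 mm apart on either side of it, 24 mm uphill of the end stop; their housings reach 47 mm to each side and 16 mm above the rails. A head must be pressed through with about 8 to 11 N; the rollers then close behind it and keep it at the stop
- seat_1 (a point): where the origin of the first fixing lies when it hangs against the end stop: on the slot's middle line at rail height, 15 mm uphill of the stop
- seat_2 (a point): where the origin of the second fixing lies when it hangs touching the first: 45 mm uphill of the stop
- fixing_a: stand-off fixing (headed bolt), 0.12 to 0.2 kg: brass barrel head 30 mm diameter, 16 mm high, steel shank 14 mm diameter, 56 mm long. Origin: centre of the head's underside; z along its axis, shank to head (head top at +16 mm, shank end at -56 mm). Starts lying on the offcut, pointing any way, its axis 15 mm above the marble at the origin, 7 mm at the shank end
- fixing_b: a second stand-off fixing, with the same sizes, origin and axes as fixing_a, also lying on the offcut
- offcut: slab of white marble 200 x 200 x 20 mm, fixed, flat on the bench to the left or right of the chute; origin at the centre of its underside. The two fixings lie on it
- hammer: mason's hammer on a black rubber mat, on the other side of the chute: steel head 85 mm wide and 32 mm high, wooden handle 190 mm; leave alone
- chisel: steel flat chisel 190 mm long, 14 mm thick, on the same mat; leave alone
- tin: green tin of stone wax with a brass lid, 75 mm diameter, 72 mm high, standing upright; origin at the centre of its underside; leave alone
Not all that is in view belongs to the job. Leave any blue look-alike of the fixing_a alone.

How it is judged (in metres and radians):
At the end, for the whole second after the job is handed in: Both fixings hang in the rail at rest, head up (axis within 0.45 rad of vertical), one with its origin within 4 mm of seat_1 (against the end stop), the other within 5 mm of seat_2 (touching the first), in either order (((distance between fixing_a and seat_1 below 0.004 m and distance between fixing_b and seat_2 below 0.005 m) or (distance between fixing_b and seat_1 below 0.004 m and distance between fixing_a and seat_2 below 0.005 m)) and angle between each of fixing_a, fixing_b's own z axis and vertical below 0.45 rad and linear speed of each of fixing_a, fixing_b below 0.02 m/s).
It fails at once if a fixing is rammed against the end stop with more than 30 N (contact force between any of fixing_a, fixing_b and end_stop above 30 N).
It fails at once if the hammer, the chisel or the tin is moved by more than 30 mm (distance of any of hammer, chisel, tin from where it was at the start of the episode above 0.03 m).
It also fails if it takes over 72 s, if anything falls off the work surface, if the arm or the gripper's body presses on something with over 40 N, if the wrist force passes 120 N, or if a joint passes its speed limit or range.

ROBOT

A 6-joint arm with a two-finger parallel gripper is mounted at the origin on the work surface. World frame = base frame: x ahead of the robot, y to its left, z up, the work surface at z = 0. Lengths are in m, angles in degrees, forces in N, time in s.
With the tool pointing down it reaches from about 0.4 to 0.825 m from the base axis. Payload 7 kg.
Tool frame: the origin (TCP) lies at the very end of the fingers, on their centre line; the grasp point (between the pads) lies 19 mm behind it (ctrl.grasp_offset is the distance from the TCP to the grasp point, in m); z points along the fingers, x is the direction in which the jaws open and shut, and the axes are right-handed (so a half turn about z gives the same grasp; the last joint's range is limited). The gripper opens to 85 mm and grips with 20 to 120 N. Pads are 22 mm wide; open, the fingers measure 114 mm over their backs; the gripper's body (76 mm by 85 mm) begins 54 mm behind the grasp point. The pads swing forward as they close: fully open they stand 13 mm farther back than shut.
Start: joints at [-60.441, 20.546, 0.682, 0, -70.136, -16.507], TCP at [0.152, -0.658, 0.231] pointing down, gripper open.
Joint ranges: [-176.03, 176.03], [-82.01, 121.73], [-58.28, 71.71], [-173.87, 95.51], [-174.79, -0.11], [-173.66, 173.66]. Speed limits (degrees/s): [136.94, 136.94, 172.46, 180, 180, 180].

INTERFACE

Orientations are given as [roll, pitch, yaw] about the fixed x, y, z axes, in that order (R = Rz(yaw) Ry(pitch) Rx(roll)).
In Python, from rig import ctrl gives the robot as it stands.
- The arm moves only by the shell command python3 -m jog 'ROWS' [OPENING] [FORCE]. ROWS is JSON, a list that holds one entry, the list of rows, each a list of 6 numbers: the shift along the tool's x, y, z in units of 25 mm (1.0 is 25 mm), then the turn, a rotation vector about the tool's x, y, z in units of 5 degrees (1.0 is 5 degrees). In form: [[[x, y, z, wx, wy, wz], ...]]. A call has 1 to 12 rows; each row shifts and turns the pose as measured when the row begins, along the tool's axes as they then stand; what a row does not reach is not made up. A row lasts 1/10 s, in which the tool goes at most 50 mm and 8.59 degrees, less where a joint would pass 70% of its speed; a pose out of reach is approached as far as the arm can. A call is refused whole if a number of a shift passes 1 or a number of a turn 1, either way. A call with a gripper value outside its range is refused whole. OPENING is the opening, from -1 (shut) to 1 (fully open), so that 0 is half open, set as the call begins (- or left out, the last holds). The fingers move at their own pace and stop on an object; FORCE is the grip in N (left out, the last holds). Time passes only in rows, so rows that do not move let the fingers close. It gives the time, the measured TCP pose, the force and the opening at its end, in the units of the state.
- ctrl.get_state(): the state, without advancing time (a new reading comes with each control period).
- ctrl.grab_frame(name): name is "scene" or "top"; returns a dict with "image" (384x512x3 uint8, blue, green, red), "K" (3x3 intrinsics, pixels), "world_to_cam" (4x4, takes a point from world to camera coordinates). Camera axes: x right, y up, looking along -z (the intrinsics and any distortion apply to the point x, -y, -z); pixel columns grow to the right and rows downward; lengths in m; the calibration is good to about 2 mm. A picture is of the moment at which its call begins. There is no depth.
- ctrl.hand_in(): hands the job in, once; it reports no verdict.
The state is a dict: "t": time; "q": joint angles; "qd": joint speeds; "joint_torque": joint torques, N m; "ee_pos": TCP position; "orientation": TCP orientation; "force": force on the tool from outside, world axes, zero at the start; "wrist_torque": the same for the moment, N m; "grip_width": finger opening in m.
Only numpy, scipy, OpenCV 4.12 (cv2) and the standard library are available. Lean on these libraries where they do the work, as an engineer would, in place of code of your own. Each camera call takes 0.05 s, during which the arm holds its last target.

## Working session

There is one attempt and no reset: what is moved stays moved. The work goes in short steps, Python scripts to look and compute and a shell command to move; the robot and the scene stay as the last step left them, time stands still between calls to the robot, and variables do not carry over. Pictures are saved under pics/ and viewed, and the job is handed in when it is done.

```bash
mkdir -p pics; ls; python3 - <<'E'
from rig import ctrl
import cv2
s=ctrl.get_state();print({k:s[k] for k in s})
for n in("scene","top"):
    f=ctrl.grab_frame(n);cv2.imwrite(f"pics/{n}0.png",f["image"]);print(n,f["K"],f["world_to_cam"],[k for k in f])
E
```

```text
pics
{'t': 0.0, 'q': array([-6.04414755e+01,  2.05889607e+01,  6.34681588e-01, -1.93857205e-02,
       -7.01366254e+01, -1.65070064e+01]), 'qd': array([-0.00907878, -0.02211075, -0.02482216,  0.01350481, -0.03409458,
        0.03911508]), 'joint_torque': array([-5.33648927e-05, -5.83313012e+01,  2.93434560e+01,  6.93657607e+00,
       -5.71906639e-03,  2.77352136e-06]), 'ee_pos': array([ 0.15229712, -0.65710338,  0.23040082]), 'orientation': array([-1.79991642e+02, -9.23363874e-02,  1.03044910e+02]), 'force': array([ 0.43166695, -0.32598906, -0.10615587]), 'wrist_torque': array([0.00699523, 0.02912222, 0.03615432]), 'grip_width': 0.08541381111074384}
scene [[364.5992579    0.         254.50464702]
 [  0.         364.5992579  195.00537299]
 [  0.           0.           1.        ]] [[-0.66093571  0.75043524 -0.00330519  0.44264056]
 [-0.58161947 -0.50946039  0.63416788  0.19346232]
 [ 0.47421806  0.42106656  0.77318832 -1.56640118]
 [ 0.          0.          0.          1.        ]] ['image', 'K', 'world_to_cam']
top [[400.91909306   0.         246.54329829]
 [  0.         400.91909306 188.76614502]
 [  0.           0.           1.        ]] [[-0.02601093 -0.99964847  0.00513497 -0.06874465]
 [ 0.9873818  -0.02488841  0.15638976 -0.54892642]
 [-0.15620699  0.00913802  0.98768207 -1.1803322 ]
 [ 0.          0.          0.          1.        ]] ['image', 'K', 'world_to_cam']
```

View pics/scene0.png

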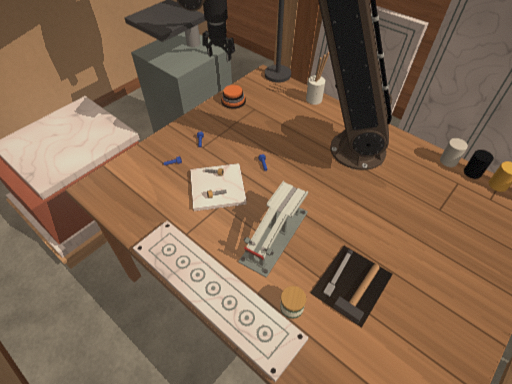

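View pics/top0.png

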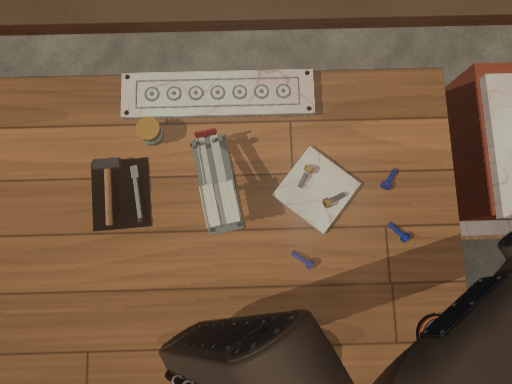

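The top view shows the chute with its red stop at about (205,133) and its deck end near (225,225). The marble is centred on (317,190), with brass-headed fixings at about (307,175) and (335,200). The blue look-alikes at (390,179), (399,232) and (303,259) are off the marble, so I'll leave them. Next I'll enlarge the crops to confirm.

```bash
python3 - <<'E'
import cv2,numpy as np
a=cv2.imread("pics/top0.png")
c=cv2.resize(a[120:250,180:375],None,fx=4,fy=4,interpolation=cv2.INTER_CUBIC);cv2.imwrite("pics/top0c.png",c)
a=cv2.imread("pics/scene0.png")
c=cv2.resize(a[150:280,180:330],None,fx=4.5,fy=4.5,interpolation=cv2.INTER_CUBIC);cv2.imwrite("pics/sc0c.png",c)
E
```

```text
(no output)
```

View pics/top0c.png

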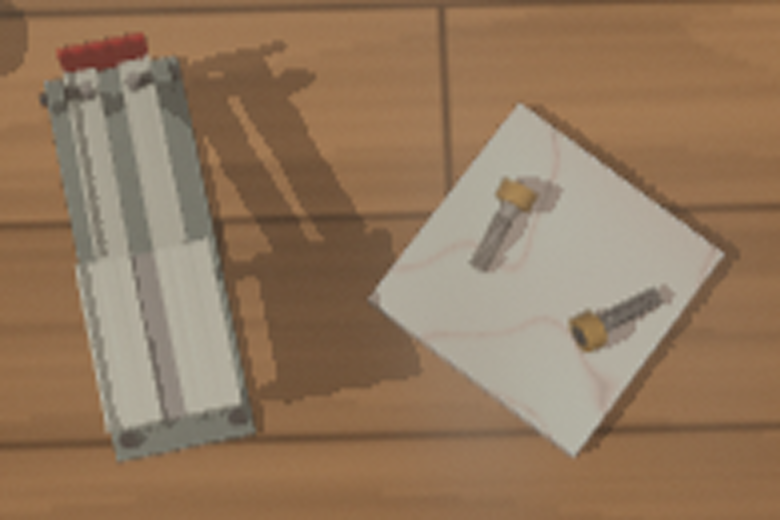

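View pics/sc0c.png

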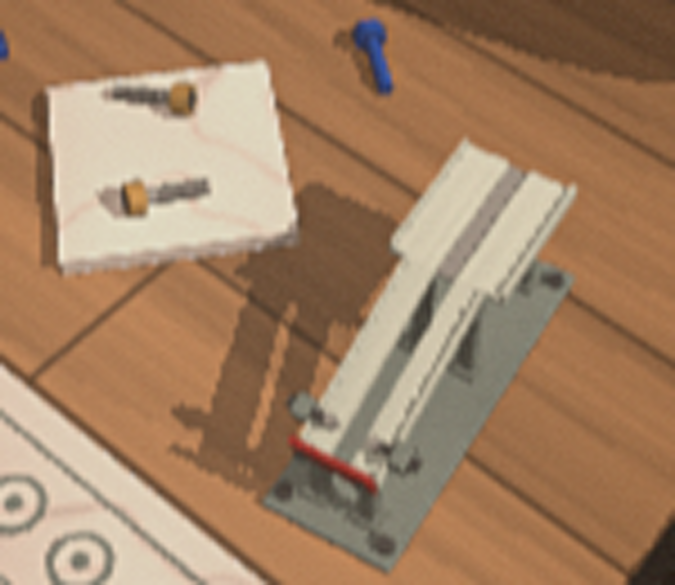

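The enlarged crops confirm it. Both fixings on the marble have brass heads with grey shanks, at crop (515,194) and (589,330), and the only blue item in the scene crop lies on the bench. Next I'll measure positions from both views.

```bash
cat > h.py <<'E'
import cv2,numpy as np
from rig import ctrl
def ray(f,p):
    K,W=f["K"],f["world_to_cam"];R,t=W[:3,:3],W[:3,3]
    v=np.array([(p[0]-K[0,2])/K[0,0],-(p[1]-K[1,2])/K[1,1],-1.0])
    return -R.T@t,R.T@v/np.linalg.norm(v)
def onz(f,p,z):
    o,d=ray(f,p);return o+d*(z-o[2])/d[2]
def tri(f,p,g,q):
    o,d=ray(f,p);o2,e=ray(g,q)
    s=np.linalg.lstsq(np.stack([d,-e],1),o2-o,rcond=None)[0]
    a=o+d*s[0];b=o2+e*s[1];return (a+b)/2,np.linalg.norm(a-b)*1e3
def proj(f,P):
    c=f["world_to_cam"]@np.append(P,1);K=f["K"]
    return np.array([K[0,0]*c[0]/-c[2]+K[0,2],K[1,1]*-c[1]/-c[2]+K[1,2]])
E
python3 - <<'E'
from h import *
np.set_printoptions(precision=4,suppress=True)
T=ctrl.grab_frame("top");S=ctrl.grab_frame("scene")
def blobs(f,roi,mask):
    x0,y0,x1,y1=roi;m=np.zeros(mask.shape,np.uint8);m[y0:y1,x0:x1]=mask[y0:y1,x0:x1]
    n,l,st,c=cv2.connectedComponentsWithStats(m);return [(st[i,4],c[i]) for i in range(1,n) if st[i,4]>6]
for n,f,roi in(("top",T,(275,145,362,235)),("scene",S,(188,163,246,210))):
    hsv=cv2.cvtColor(f["image"],cv2.COLOR_BGR2HSV)
    br=((hsv[...,0]>10)&(hsv[...,0]<30)&(hsv[...,1]>100)).astype(np.uint8)
    print(n,"brass",blobs(f,roi,br))
    dk=((hsv[...,2]<135)&(hsv[...,1]<70)).astype(np.uint8)
    print(n,"dark",blobs(f,roi,dk))
# top points
def tp(x,y):return(180+(x-1.5)/4,120+(y-1.5)/4)
for nm,p,z in[("A head",(515,194),.037),("A end",(482,265),.027),("B head",(589,330),.037),("B end",(662,294),.027)]:
    print(nm,onz(T,tp(*p),z))
for nm,p,z in[("deck rl",(118,432),.133),("rr",(245,407),.133),("fl",(80,262),.133),("fr",(205,238),.133),("gr rear",(176,418),.124),("gr front",(148,252),.124)]:
    print(nm,onz(T,tp(*p),z))
for nm,p in[("off",(520,103)),("off",(725,254)),("off",(576,457)),("off",(372,299))]:print(nm,onz(T,tp(*p),.02))
E
```

```text
top brass [(np.int32(773), array([286.0763, 159.3558])), (np.int32(1001), array([344.0959, 157.2847])), (np.int32(41), array([308.7561, 168.3171])), (np.int32(978), array([348.7761, 217.4141])), (np.int32(740), array([289.1243, 222.5122])), (np.int32(49), array([327.3061, 202.4694]))]
top dark [(np.int32(69), array([302.913 , 179.8841])), (np.int32(80), array([337.225, 196.925])), (np.int32(7), array([324.1429, 203.5714]))]
scene brass [(np.int32(295), array([197.739 , 177.1085])), (np.int32(110), array([243.2909, 173.6455])), (np.int32(29), array([219.7241, 171.5862])), (np.int32(32), array([209.875 , 193.8438])), (np.int32(108), array([232.0926, 207.6944]))]
scene dark [(np.int32(31), array([210.871 , 170.9032])), (np.int32(30), array([220.1, 192.2])), (np.int32(9), array([242.6667, 202.8889]))]
A head [ 0.6078 -0.2759  0.037 ]
A end [ 0.5545 -0.2492  0.027 ]
B head [ 0.5005 -0.3271  0.037 ]
B end [ 0.5283 -0.3873  0.027 ]
deck rl [0.426 0.025 0.133]
rr [ 0.4411 -0.0637  0.133 ]
fl [0.5466 0.0504 0.133 ]
fr [ 0.5616 -0.0382  0.133 ]
gr rear [ 0.4353 -0.0151  0.124 ]
gr front [0.5541 0.0029 0.124 ]
off [ 0.6848 -0.2864  0.02  ]
off [ 0.5595 -0.4404  0.02  ]
off [ 0.405  -0.3151  0.02  ]
off [ 0.531  -0.1635  0.02  ]
```

```bash
python3 - <<'E'
from h import *
np.set_printoptions(precision=4,suppress=True)
T=ctrl.grab_frame("top");S=ctrl.grab_frame("scene")
g=cv2.cvtColor(T["image"],cv2.COLOR_BGR2GRAY).astype(float)
for r in (224,215,205,195,185,180,175,165,155,145,140):
    print(r,[int(v) for v in g[r,190:246]])
for n,f in(("top",T),("scene",S)):
    hsv=cv2.cvtColor(f["image"],cv2.COLOR_BGR2HSV)
    m=(((hsv[...,0]<6)|(hsv[...,0]>174))&(hsv[...,1]>150))
    m[:, :190]=0;m[:,310:]=0;m[:120]=0;m[270:]=0
    ys,xs=np.nonzero(m);print(n,len(xs),xs.mean(),ys.mean(),cv2.minAreaRect(np.stack([xs,ys],1).astype(np.float32)))
E
```

```text
224 [110, 111, 110, 112, 109, 111, 110, 111, 111, 112, 112, 112, 112, 113, 112, 112, 171, 133, 133, 144, 170, 173, 174, 172, 172, 172, 171, 172, 172, 173, 140, 103, 119, 120, 111, 123, 121, 125, 118, 116, 104, 97, 108, 109, 118, 112, 117, 85, 80, 79, 81, 84, 92, 77, 86, 87]
215 [119, 119, 118, 119, 119, 119, 119, 119, 120, 119, 119, 121, 119, 118, 154, 149, 134, 145, 169, 172, 175, 172, 172, 173, 171, 173, 172, 173, 165, 108, 135, 138, 134, 137, 137, 172, 173, 171, 172, 173, 173, 172, 172, 172, 172, 173, 172, 173, 173, 146, 126, 84, 90, 91, 118, 118]
205 [115, 115, 114, 117, 117, 117, 115, 116, 116, 116, 117, 119, 149, 148, 134, 133, 167, 169, 174, 173, 172, 171, 169, 171, 173, 173, 165, 107, 113, 135, 135, 135, 140, 171, 173, 170, 171, 174, 174, 172, 171, 170, 170, 172, 172, 172, 173, 143, 124, 82, 90, 90, 116, 118, 117, 118]
195 [115, 115, 116, 115, 115, 114, 116, 115, 115, 114, 148, 145, 131, 133, 167, 169, 173, 172, 170, 171, 167, 169, 172, 171, 164, 116, 134, 134, 134, 133, 137, 170, 173, 171, 170, 173, 173, 170, 170, 170, 168, 171, 172, 172, 171, 132, 126, 81, 87, 86, 113, 115,
[... 1491 characters left out ...]
146, 158, 163, 160, 159, 159, 156, 161, 129, 94, 91, 93, 91, 92, 90, 94, 95, 95, 95, 92, 95, 95, 94, 95, 94, 95, 122, 124, 124, 96, 94, 95, 96, 95, 95]
140 [125, 134, 116, 119, 114, 109, 159, 117, 120, 160, 148, 137, 134, 155, 142, 119, 119, 119, 118, 117, 144, 128, 124, 116, 94, 69, 71, 78, 94, 98, 99, 101, 96, 78, 88, 91, 97, 95, 94, 92, 93, 91, 92, 91, 92, 91, 91, 91, 93, 93, 92, 93, 92, 93, 91, 91]
top 26 203.6153846153846 131.26923076923077 ((205.0399932861328, 131.22000122070312), (1.6994118690490723, 20.392940521240234), 79.69515228271484)
scene 39 253.17948717948718 252.4102564102564 ((253.0692138671875, 252.3702392578125), (21.058822631835938, 1.8823529481887817), 28.07248878479004)
```

```bash
cat >> h.py <<'E'
E
python3 - <<'E'
from h import *
np.set_printoptions(precision=4,suppress=True)
T=ctrl.grab_frame("top");S=ctrl.grab_frame("scene")
pts=[onz(T,(c,r),.127) for r,c in((215,221.5),(205,219.4),(195,217.45),(185,215.4))]
th=np.deg2rad(11.);x0=np.array([.494,-.0066])
for it in range(5):
    u=np.array([np.cos(th),np.sin(th)])
    P=list(pts)
    for r,c in((180,214.5),(175,213.5),(165,211.6),(155,209.9)):
        z=.11
        for k in range(20):
            p=onz(T,(c,r),z);s=(p[:2]-x0)@u-.08;z=.127-np.tan(np.deg2rad(17))*(s+.02)
        P.append(p)
    P=np.array(P);l=cv2.fitLine(P[:,:2].astype(np.float32),cv2.DIST_L2,0,.01,.01).ravel()
    th=np.arctan2(l[1],l[0])
print(np.rad2deg(th),l);n=np.array([-l[1],l[0]]);print(P,(P[:,:2]-l[2:])@n*1e3)
u=l[:2]; print("deck centre rel along",(np.array([.4938,-.0066])-l[2:])@u,(np.array([.4938,-.0066])-l[2:])@n)
# red plate triangulation
R,e=tri(T,(204.5,131.3),S,(253.1,252.4));print("red tri",R,e)
# fixed heads tri
print(tri(T,(308.76,168.3),S,(209.9,193.84)));print(tri(T,(327.3,202.5),S,(219.72,171.6)))
print("shank mids",tri(T,(302.9,179.9),S,(220.1,192.2)),tri(T,(337.2,196.9),S,(210.9,170.9)))
# scene points on deck: crop scale 4.5 offset 180,150
def sp(x,y):return(180+(x-1.75)/4.5,150+(y-1.75)/4.5)
for nm,p,z in[("rear L",(575,186),.133),("rear R",(466,140),.133),("front left corner",(500,297),.133),("front right",(395,245),.133),("gr rear",(518,174),.124),("gr front",(450,275),.124)]:print(nm,onz(S,sp(*p),z))
E
```

```text
10.326092 [0.9838 0.1793 0.5506 0.0068]
[[ 0.4609 -0.0097  0.127 ]
 [ 0.4893 -0.0042  0.127 ]
 [ 0.518   0.0009  0.127 ]
 [ 0.5468  0.0063  0.127 ]
 [ 0.5619  0.0088  0.1241]
 [ 0.5774  0.0119  0.1192]
 [ 0.6091  0.0177  0.1094]
 [ 0.6416  0.0231  0.0993]] [-0.177   0.1019 -0.0329  0.1095 -0.0583  0.1244  0.2111 -0.2787]
deck centre rel along -0.05832829129826524 -0.0030372349095389105
red tri [0.7155 0.0371 0.0988] 3.226584517281003
(array([ 0.6075, -0.2773,  0.0362]), np.float64(0.271876104589592))
(array([ 0.5005, -0.3302,  0.0341]), np.float64(2.9586678883528132))
shank mids (array([ 0.5728, -0.2586,  0.0292]), np.float64(0.5081882885709884)) (array([ 0.5178, -0.363 ,  0.0289]), np.float64(3.1366557157405435))
rear L [0.4282 0.0291 0.133 ]
rear R [ 0.4462 -0.0624  0.133 ]
front left corner [0.5485 0.0503 0.133 ]
front right [ 0.562  -0.0372  0.133 ]
gr rear [ 0.4406 -0.0149  0.124 ]
gr front [0.5512 0.0069 0.124 ]
```

```bash
cat >> h.py <<'E'
from scipy.spatial.transform import Rotation as Ro
np.set_printoptions(precision=4,suppress=True)
D=np.array([.494,-.0038,.127]);yaw=10.3
u=np.array([np.cos(np.deg2rad(yaw)),np.sin(np.deg2rad(yaw)),0]);n=np.array([-u[1],u[0],0])
def ch(x,y=0,z=0): # chute point -> world; z absolute
    return np.array([D[0],D[1],0])+u*(x+.080)+n*y+np.array([0,0,z])
def railz(x): return .127-np.tan(np.deg2rad(17))*max(0,x+.02)
def go(pos,rpy):
    s=ctrl.get_state();R=Ro.from_euler('xyz',s['orientation'],degrees=True)
    d=R.inv().apply(np.array(pos)-s['ee_pos'])/.025
    w=(R.inv()*Ro.from_euler('xyz',rpy,degrees=True)).as_rotvec(degrees=True)/5
    print("t",round(s['t'],2),"p",s['ee_pos'],"rpy",s['orientation'],"q",s['q'].round(0),"F",s['force'],"w",round(s['grip_width'],4))
    print("shift units",d,"turn units",w)
E
python3 - <<'E'
from h import *
print(ctrl.grasp_offset)
go([.6075,-.2766,.10],[180,0,62.5])
E
```

```text
0.0187
t 0.4 p [ 0.1524 -0.6575  0.2312] rpy [-179.9981   -0.014   103.051 ] q [-60.  21.   1.  -0. -70. -17.] F [-0.6701  0.7737 -0.0795] w 0.0853
shift units [10.7295 21.1749  5.2491] turn units [-0.0013 -0.0025  8.1102]
```

```bash
python3 -m jog '[[[0.5,1,0.1,0,0,0],[0.5,1,0.1,0,0,0],[0.5,1,0.1,0,0,0],[0.5,1,0.1,0,0,0],[0.5,1,0.1,0,0,0],[0.5,1,0.1,0,0,0],[0.5,1,0.1,0,0,0],[0.5,1,0.1,0,0,0],[0.5,1,0.1,0,0,0],[0.5,1,0.1,0,0,0],[0.5,1,0.1,0,0,0],[0.5,1,0.1,0,0,0]]]' 1 40
python3 - <<'E'
from h import *
go([.6075,-.2766,.10],[180,0,62.5])
E
```

```text
t: 1.6
ee_pos: [0.4179, -0.438, 0.2007]
orientation: [179.9, 0.1, 102.7]
force: [-0.1, 0.1, -0.4]
grip_width: 0.0856
t 1.6 p [ 0.4179 -0.438   0.2007] rpy [179.9476   0.0951 102.7186] q [-28.  15. -11.   0. -64. -49.] F [-0.139   0.1291 -0.4192] w 0.0856
shift units [4.636  8.8174 4.0278] turn units [0.0167 0.0146 8.0437]
```

```bash
python3 -m jog '[[[0.5,0.98,0.3,0,0,1],[0.6,0.93,0.4,0,0,1],[0.68,0.88,0.4,0,0,1],[0.75,0.81,0.4,0,0,1],[0.82,0.74,0.4,0,0,1],[0.88,0.67,0.4,0,0,1],[0.94,0.59,0.4,0,0,1],[0.98,0.5,0.4,0,0,1],[0.7,0.3,0.4,0,0,0]]]' 1
python3 - <<'E'
from h import *
go([.6075,-.2766,.025],[180,0,62.5])
E
```

```text
t: 2.5
ee_pos: [0.6122, -0.2772, 0.113]
orientation: [179.6, 0.0, 61.2]
force: [-0.4, -0.0, 0.2]
grip_width: 0.0853
t 2.5 p [ 0.6122 -0.2772  0.113 ] rpy [179.5597   0.0144  61.2233] q [  -8.   25.   -9.    0.  -56. -111.] F [-0.3891 -0.0105  0.1835] w 0.0853
shift units [-0.0682 -0.203   3.5205] turn units [ 0.088   0.0039 -0.2553]
```

```bash
python3 -m jog '[[[-0.07,-0.2,0.5,0.08,0,-0.25],[0,0,0.5,0,0,0],[0,0,0.5,0,0,0],[0,0,0.5,0,0,0],[0,0,0.5,0,0,0]]]' 1
python3 - <<'E'
from h import *
go([.6075,-.2766,.024],[180,0,62.5])
for n in("scene","top"):
    f=ctrl.grab_frame(n);p=proj(f,[.6075,-.2766,.036]);x,y=int(p[0]),int(p[1])
    cv2.imwrite(f"pics/{n}1.png",cv2.resize(f["image"][max(0,y-50):y+50,x-65:x+65],None,fx=5,fy=5,interpolation=cv2.INTER_CUBIC))
E
```

```text
t: 3.0
ee_pos: [0.6078, -0.276, 0.046]
orientation: [179.9, 0.0, 63.0]
force: [0.5, -0.2, -0.6]
grip_width: 0.0857
t 3.0 p [ 0.6078 -0.276   0.046 ] rpy [179.9418   0.0199  63.0067] q [  -8.   29.  -12.    0.  -49. -109.] F [ 0.5181 -0.1522 -0.5697] w 0.0857
shift units [-0.0261 -0.0011  0.882 ] turn units [0.0117 0.0039 0.1013]
```

View pics/scene1.png

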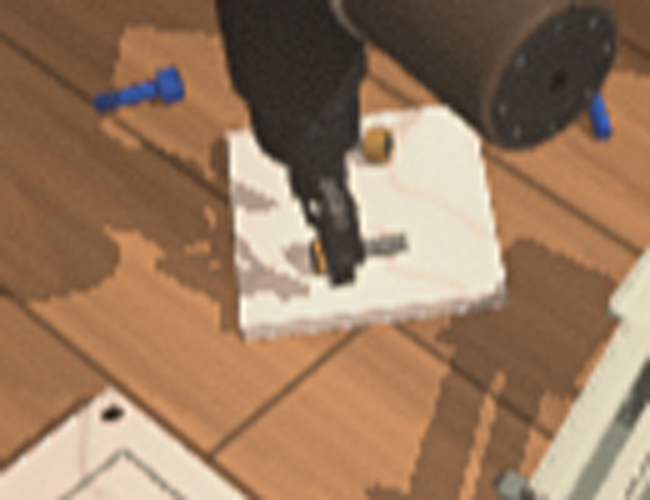

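View pics/top1.png

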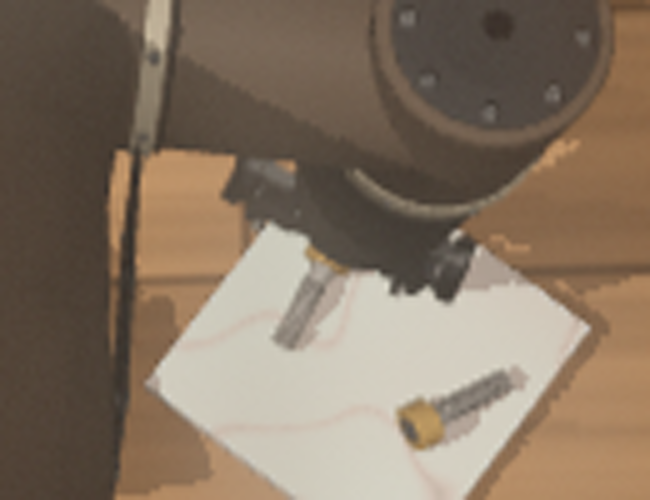

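The jaws straddle the brass head (top crop (325,255)), with the axis square to the jaw line. I'll go down and close.

```bash
python3 -m jog '[[[0,0,0.45,0,0,0.1],[0,0,0.4,0,0,0],[0,0,0.06,0,0,0]]]' 1
python3 -m jog '[[[0,0,0,0,0,0],[0,0,0,0,0,0],[0,0,0,0,0,0],[0,0,0,0,0,0],[0,0,0,0,0,0],[0,0,0,0,0,0]]]' -1 50
python3 -m jog '[[[0,0,-0.4,0,0,0],[0,0,-1,0,0,0],[0,0,-1,0,0,0],[0,0,-1,0,0,0],[0,0,-1,0,0,0],[0,0,-1,0,0,0]]]'
python3 - <<'E'
from h import *
go(ch(-.036,0,.19),[180,0,100.3])
E
```

```text
t: 3.4
ee_pos: [0.6068, -0.2764, 0.0209]
orientation: [-179.9, 0.0, 62.4]
force: [0.1, 0.1, -0.3]
grip_width: 0.0858
t: 4.0
ee_pos: [0.6076, -0.2765, 0.0219]
orientation: [180.0, 0.0, 62.4]
force: [0.5, 0.5, -2.2]
grip_width: 0.0281
t: 4.6
ee_pos: [0.604, -0.2754, 0.1592]
orientation: [-179.5, 0.2, 62.4]
force: [0.0, -0.2, -1.9]
grip_width: 0.0284
t 4.6 p [ 0.604  -0.2754  0.1592] rpy [-179.4786    0.1506   62.3677] q [  -8.   23.   -6.   -0.  -62. -110.] F [ 0.0015 -0.1907 -1.9443] w 0.0284
shift units [ 8.665  -7.5596 -1.1849] turn units [-0.1104 -0.0055 -7.5865]
```

```bash
python3 -m jog '[[[0.6,-0.53,-0.4,0,0,-1],[0.77,-0.56,-0.4,0,0,-1],[0.82,-0.5,-0.4,0,0,-1],[0.86,-0.42,-0.1,0,0,-1],[0.89,-0.35,0,0,0,-1],[0.92,-0.27,0,0,0,-1],[0.94,-0.19,0,0,0,-1],[0.95,-0.1,0,0,0,-0.6],[0.95,-0.05,0,0,0,0],[0.95,-0.05,0,0,0,0],[0.6,0,0,0,0,0]]]'
python3 - <<'E'
from h import *
go(ch(-.034,0,.17),[180,0,100.3])
E
```

```text
t: 5.7
ee_pos: [0.5408, -0.0267, 0.2065]
orientation: [179.7, -0.1, 101.8]
force: [0.7, 0.6, -2.2]
grip_width: 0.0283
t 5.7 p [ 0.5408 -0.0267  0.2065] rpy [179.7386  -0.0631 101.7851] q [ 18.   9. -18.  -0. -62. -96.] F [ 0.7346  0.5637 -2.1626] w 0.0283
shift units [1.2274 0.1887 1.464 ] turn units [ 0.0521 -0.0133  0.297 ]
```

```bash
python3 -m jog '[[[0.6,0.1,0.3,0.05,0,0.3],[0.6,0.1,0.5,0,0,0],[0,0,0.6,0,0,0],[0,0,0,0,0,0]]]'
python3 - <<'E'
from h import *
go(ch(-.034,0,.155),[180,0,100.3])
for n in("scene","top"):
    f=ctrl.grab_frame(n);p=proj(f,ch(-.05,0,.15));x,y=int(p[0]),int(p[1])
    cv2.imwrite(f"pics/{n}2.png",cv2.resize(f["image"][max(0,y-50):y+50,x-65:x+65],None,fx=5,fy=5,interpolation=cv2.INTER_CUBIC))
E
```

```text
t: 6.1
ee_pos: [0.5391, 0.0074, 0.1745]
orientation: [179.7, -0.1, 100.4]
force: [-0.1, 1.0, -2.8]
grip_width: 0.0282
t 6.1 p [0.5391 0.0074 0.1745] rpy [179.7402  -0.1402 100.4023] q [  22.   10.  -21.   -0.  -58. -101.] F [-0.1058  0.9875 -2.7998] w 0.0282
shift units [-0.122  -0.0173  0.781 ] turn units [ 0.0519 -0.0281  0.0204]
```

View pics/scene2.png

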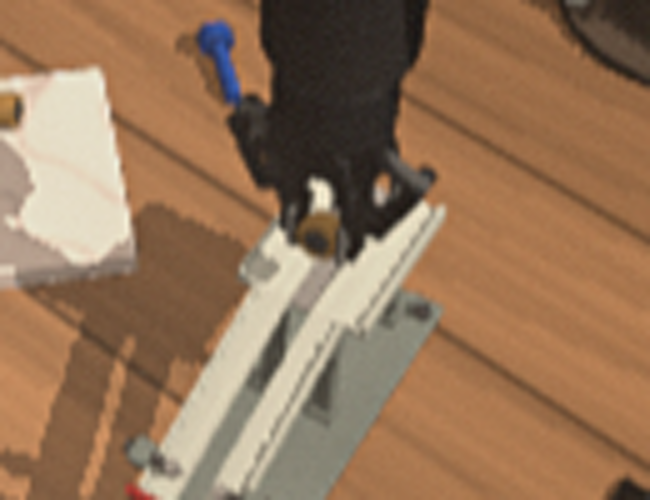

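View pics/top2.png

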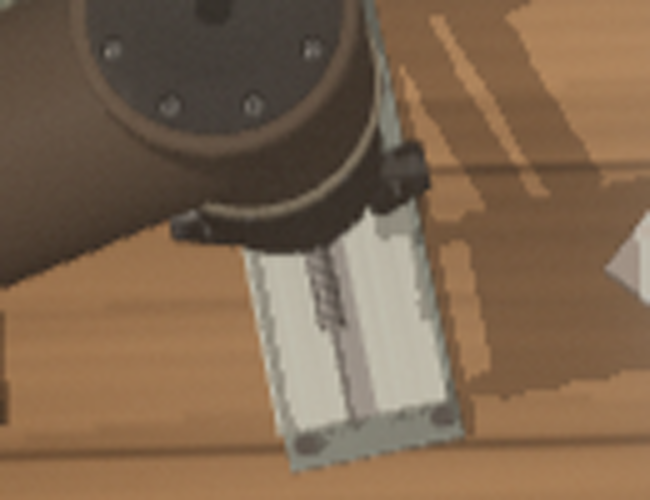

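```bash
python3 -m jog '[[[-0.12,-0.02,0.4,0.05,0,0],[0,0,0.25,0,0,0],[0,0,0,0,0,0]]]'
python3 - <<'E'
from h import *
go(ch(-.034,0,.151),[180,0,100.3])
f=ctrl.grab_frame("top");s=ctrl.get_state()
p=proj(f,ch(-.06,0,.15));x,y=int(p[0]),int(p[1])
cv2.imwrite("pics/top3.png",cv2.resize(f["image"][y-30:y+60,x-60:x+60],None,fx=6,fy=6,interpolation=cv2.INTER_CUBIC));print(x-60,y-30)
g=cv2.cvtColor(f["image"],cv2.COLOR_BGR2GRAY)
for r in range(y+2,y+26,3):print(r,[int(v) for v in g[r,205:232]])
for xx in(-.05,-.09):
    for z in(s['ee_pos'][2]+.012,.127):print(xx,z,proj(f,ch(xx,0,z)))
E
```

```text
t: 6.5
ee_pos: [0.5415, 0.0033, 0.161]
orientation: [179.7, -0.1, 100.3]
force: [-0.3, -0.0, -1.3]
grip_width: 0.0283
t 6.5 p [0.5415 0.0033 0.161 ] rpy [179.6677  -0.1356 100.3405] q [  21.   11.  -22.   -0.  -56. -101.] F [-0.2951 -0.033  -1.3009] w 0.0283
shift units [ 0.0579 -0.0845  0.4   ] turn units [ 0.0664 -0.0271  0.008 ]
157 165
197 [182, 185, 185, 184, 183, 182, 181, 185, 184, 153, 117, 106, 126, 102, 91, 113, 168, 185, 185, 183, 184, 187, 185, 184, 183, 144, 142]
200 [180, 183, 186, 184, 184, 184, 181, 182, 185, 185, 148, 104, 129, 115, 103, 101, 149, 183, 185, 183, 183, 186, 187, 184, 183, 144, 141]
203 [184, 183, 185, 186, 184, 184, 184, 182, 185, 185, 186, 103, 139, 126, 117, 94, 113, 166, 185, 186, 184, 183, 188, 185, 185, 158, 142]
206 [144, 182, 183, 186, 186, 185, 184, 183, 183, 185, 185, 158, 115, 133, 118, 123, 115, 147, 178, 185, 185, 183, 186, 187, 184, 186, 177]
209 [145, 184, 183, 184, 189, 186, 186, 184, 183, 186, 186, 185, 151, 116, 147, 147, 146, 147, 160, 185, 185, 184, 184, 188, 186, 187, 185]
212 [145, 146, 183, 184, 186, 187, 186, 186, 184, 184, 186, 186, 186, 130, 114, 147, 147, 147, 149, 171, 186, 186, 186, 185, 188, 185, 187]
215 [161, 145, 159, 183, 184, 187, 186, 185, 186, 185, 184, 186, 186, 179, 117, 148, 148, 146, 148, 149, 185, 186, 186, 185, 186, 186, 186]
218 [179, 140, 146, 184, 184, 186, 186, 187, 186, 185, 184, 186, 186, 185, 151, 117, 148, 148, 147, 149, 168, 186, 187, 184, 185, 188, 187]
-0.05 0.17332805749515662 [216.0269 190.5846]
-0.05 0.127 [217.1714 193.0669]
-0.09 0.17332805749515662 [218.8764 204.8901]
-0.09 0.127 [219.9118 206.8068]
```

View pics/top3.png

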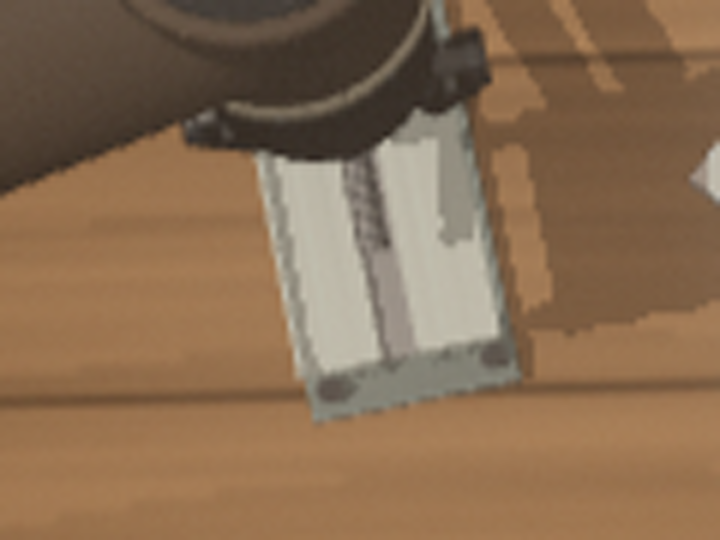

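The shank is in line with the groove: its row-203 centre is at column 218.7, where 218.7 is expected. Now I'll lower it.

```bash
python3 -m jog '[[[0.05,-0.08,0.3,0,0,0],[0,0,0.3,0,0,0],[0,0,0.3,0,0,0],[0,0,0.2,0,0,0],[0,0,0,0,0,0]]]'
python3 - <<'E'
from h import *
go(ch(-.034,0,.130),[180,0,100.3])
E
```

```text
t: 7.05
ee_pos: [0.5393, 0.0041, 0.1313]
orientation: [179.7, -0.1, 100.3]
force: [-0.5, -0.4, -2.2]
grip_width: 0.0281
t 7.05 p [0.5393 0.0041 0.1313] rpy [179.6714  -0.1282 100.31  ] q [  21.   13.  -24.   -0.  -52. -101.] F [-0.4885 -0.3666 -2.1633] w 0.0281
shift units [ 0.0144 -0.0009  0.0526] turn units [ 0.0657 -0.0256  0.0019]
```

```bash
python3 -m jog '[[[0,0,0.06,0,0,0],[0,0,0,0,0,0]]]'
python3 -m jog '[[[0,0,0,0,0,0],[0,0,0,0,0,0],[0,0,0,0,0,0],[0,0,-0.5,0,0,0],[0,0,-1,0,0,0],[0,-1,-0.5,0,0,0],[0,-1,0,0,0,0],[0,-1,0,0,0,0],[0,-1,0,0,0,0]]]' 0.2
python3 - <<'E'
from h import *
go(ch(-.134,0,.17),[180,0,100.3])
f=ctrl.grab_frame("scene");p=proj(f,ch(-.05,0,.15));x,y=int(p[0]),int(p[1])
cv2.imwrite("pics/scene4.png",cv2.resize(f["image"][max(0,y-50):y+50,x-65:x+65],None,fx=5,fy=5,interpolation=cv2.INTER_CUBIC))
E
```

```text
t: 7.25
ee_pos: [0.5394, 0.0041, 0.1295]
orientation: [179.7, -0.1, 100.3]
force: [-0.2, -0.0, -1.1]
grip_width: 0.0283
t: 8.15
ee_pos: [0.4431, -0.0139, 0.1871]
orientation: [179.3, -0.0, 100.4]
force: [0.1, -0.2, -0.1]
grip_width: 0.0512
t 8.15 p [ 0.4431 -0.0139  0.1871] rpy [179.2565  -0.0497 100.3898] q [  24.   -0.  -31.    0.  -58. -104.] F [ 0.0905 -0.222  -0.077 ] w 0.0512
shift units [ 0.0319 -0.0942  0.6844] turn units [ 0.1487 -0.0101  0.0179]
```

View pics/scene4.png

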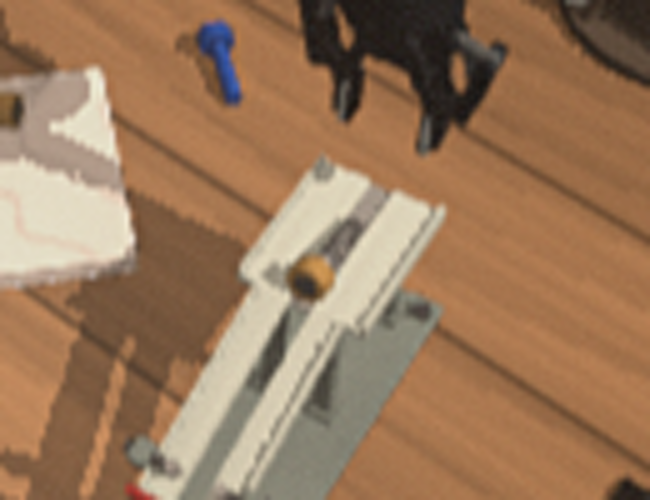

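Fixing A lies in the groove, with its head at crop (312,278) by the slot start and its tail uphill. I'll close the fingers and push from behind.

```bash
python3 -m jog '[[[0,-0.1,0.2,0,0,0],[0,0,0,0,0,0],[0,0,0.5,0,0,0],[0,0,0.7,0,0,0],[0,0,0.75,0,0,0],[0,0,0,0,0,0]]]' -1
python3 - <<'E'
from h import *
go(ch(-.109,0,.131),[180,0,100.3])
E
```

```text
t: 8.8
ee_pos: [0.4416, -0.014, 0.1363]
orientation: [178.8, -0.1, 100.4]
force: [-0.2, -0.3, -1.6]
grip_width: 0.0001
t 8.8 p [ 0.4416 -0.014   0.1363] rpy [178.8202  -0.138  100.3991] q [  24.    3.  -36.    0.  -50. -104.] F [-0.1889 -0.2543 -1.6014] w 0.0001
shift units [0.0256 0.9725 0.2317] turn units [ 0.2359 -0.0278  0.0195]
```

```bash
python3 -m jog '[[[0.03,0.2,0.2,0.2,0,0],[0,0.4,0,0,0,0],[0,0.4,0,0,0,0],[0,0.4,0,0,0,0],[0,0.4,0,0,0,0],[0,0.4,0,0,0,0]]]' -1
python3 - <<'E'
from h import *
go(ch(-.031,0,.131),[180,0,100.3])
E
```

```text
t: 9.4
ee_pos: [0.5028, -0.0019, 0.1339]
orientation: [179.8, -0.1, 100.4]
force: [-0.1, -0.4, -0.6]
grip_width: -0.0002
t 9.4 p [ 0.5028 -0.0019  0.1339] rpy [179.7658  -0.107  100.4499] q [  22.    9.  -29.   -0.  -52. -102.] F [-0.1091 -0.402  -0.6265] w -0.0002
shift units [-0.0163  1.5998  0.1227] turn units [ 0.0468 -0.0215  0.0299]
```

```bash
python3 -m jog '[[[0,0.4,0.1,0,0,0],[0,0.4,0,0,0,0],[0,0.4,0,0,0,0],[0,0.4,0,0,0,0],[0,0.1,0,0,0,0],[0,0,0,0,0,0]]]' -1
python3 - <<'E'
from h import *
go(ch(-.031,0,.131),[180,0,100.3])
f=ctrl.grab_frame("scene");p=proj(f,ch(0,0,.13));x,y=int(p[0]),int(p[1])
cv2.imwrite("pics/scene5.png",cv2.resize(f["image"][max(0,y-50):y+50,x-65:x+65],None,fx=5,fy=5,interpolation=cv2.INTER_CUBIC))
E
```

```text
t: 10.0
ee_pos: [0.5502, 0.0068, 0.1311]
orientation: [179.7, -0.1, 100.4]
force: [-0.2, -0.3, -1.0]
grip_width: 0.0002
t 10.0 p [0.5502 0.0068 0.1311] rpy [179.75    -0.0936 100.442 ] q [  21.   14.  -23.   -0.  -53. -101.] F [-0.1842 -0.331  -1.0319] w 0.0002
shift units [-0.0132 -0.3271  0.0027] turn units [ 0.05   -0.0188  0.0284]
```

View pics/scene5.png

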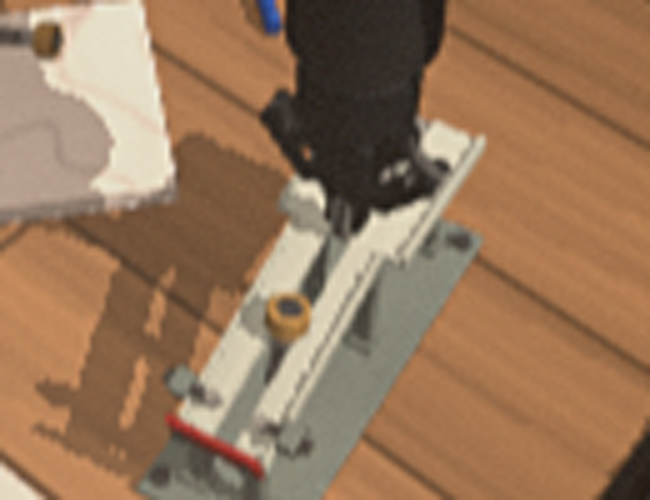

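Fixing A hangs head up on the rail at crop (290,312). Now for fixing B.

```bash
python3 -m jog '[[[0,0,-0.8,0,0,0],[0,0,-1,0,0,0],[-1,0,-0.6,0,0,1],[-1,0,0,0,0,1],[-1,0,0,0,0,1],[-1,-0.2,0,0,0,1],[-1,-0.2,0,0,0,1],[-0.9,-0.4,0,0,0,1],[-0.9,-0.4,0,0,0,1],[-0.8,-0.6,0,0,0,1]]]' 1
python3 - <<'E'
from h import *
go([.5005,-.3285,.10],[180,0,26])
E
```

```text
t: 11.05
ee_pos: [0.4812, -0.1691, 0.1937]
orientation: [179.8, -0.3, 59.2]
force: [-0.3, -0.4, 0.4]
grip_width: 0.0854
t 11.05 p [ 0.4812 -0.1691  0.1937] rpy [179.8163  -0.2609  59.1641] q [   3.    7.  -23.   -0.  -60. -123.] F [-0.3241 -0.3636  0.3762] w 0.0854
shift units [-5.0944  3.918   3.7383] turn units [ 0.0206 -0.0613  6.6327]
```

```bash
python3 -m jog '[[[-0.7,0.54,0.2,0,0,1],[-0.68,0.62,0.4,0,0,1],[-0.62,0.68,0.4,0,0,1],[-0.56,0.73,0.4,0,0,1],[-0.5,0.78,0.4,0,0,1],[-0.43,0.82,0.4,0,0,1],[-0.35,0.85,0.4,0,0,0.6],[0,0,0.4,0,0,0]]]' 1
python3 - <<'E'
from h import *
go([.5005,-.3285,.05],[180,0,26])
E
```

```text
t: 11.85
ee_pos: [0.494, -0.335, 0.1203]
orientation: [179.8, -0.7, 24.6]
force: [-0.5, 0.4, -0.8]
grip_width: 0.0857
t 11.85 p [ 0.494  -0.335   0.1203] rpy [179.8052  -0.7244  24.5617] q [ -16.   18.  -18.   -0.  -53. -140.] F [-0.4726  0.3516 -0.8214] w 0.0857
shift units [ 0.3098 -0.1375  2.8151] turn units [ 0.0408 -0.1444 -0.2879]
```

```bash
python3 -m jog '[[[0.3,-0.14,0.4,0.04,-0.14,-0.3],[0,0,0.6,0,0,0],[0,0,0.6,0,0,0],[0,0,0.6,0,0,0],[0,0,0.4,0,0,0],[0,0,0,0,0,0]]]' 1
python3 - <<'E'
from h import *
go([.5005,-.3285,.022],[180,0,26])
for n in("scene","top"):
    f=ctrl.grab_frame(n);p=proj(f,[.5005,-.3285,.036]);x,y=int(p[0]),int(p[1])
    cv2.imwrite(f"pics/{n}6.png",cv2.resize(f["image"][max(0,y-50):y+50,x-65:x+65],None,fx=5,fy=5,interpolation=cv2.INTER_CUBIC))
E
```

```text
t: 12.45
ee_pos: [0.4991, -0.3234, 0.0515]
orientation: [-179.9, 0.2, 26.8]
force: [0.9, 0.4, -0.3]
grip_width: 0.0853
t 12.45 p [ 0.4991 -0.3234  0.0515] rpy [-179.876     0.1715   26.7753] q [ -14.   23.  -22.    0.  -45. -139.] F [ 0.9438  0.394  -0.3469] w 0.0853
shift units [-0.0384  0.2117  1.179 ] turn units [-0.0246  0.0345  0.155 ]
```

View pics/scene6.png

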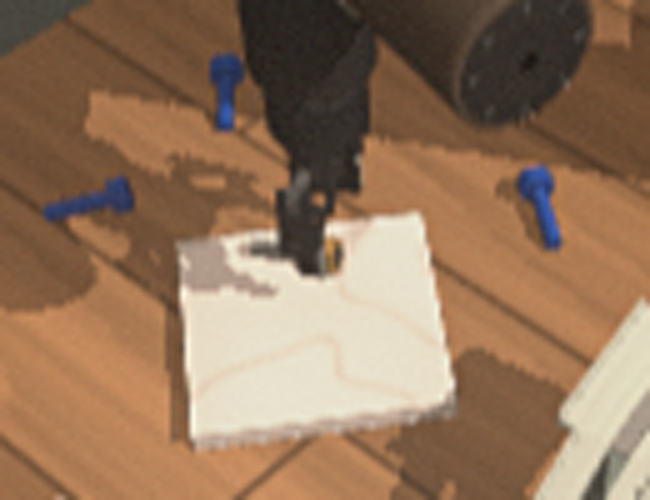

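View pics/top6.png

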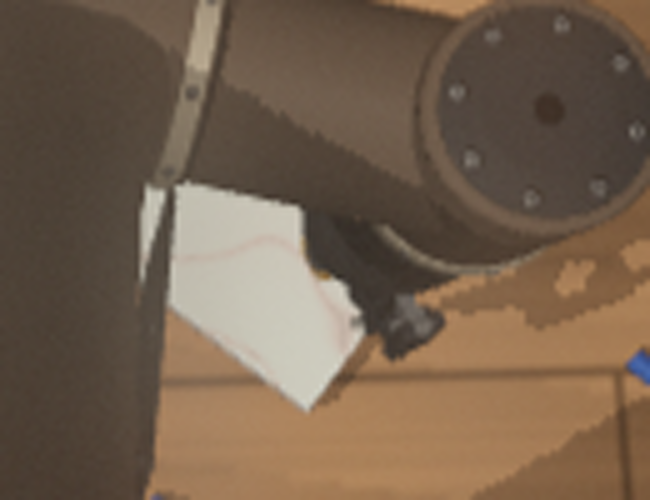

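The brass head shows beside the finger at crop (333,257), with the shank on the other side, so the fingers straddle the head and neck. I'll make the last corrections and grasp.

```bash
python3 -m jog '[[[-0.04,0.2,0.4,0,0,0.15],[0,0,0.5,0,0,0],[0,0,0.25,0,0,0],[0,0,0,0,0,0]]]' 1
python3 -m jog '[[[0,0,0,0,0,0],[0,0,0,0,0,0],[0,0,0,0,0,0],[0,0,0,0,0,0],[0,0,0,0,0,0],[0,0,0,0,0,0]]]' -1 50
python3 - <<'E'
from h import *
go([.5005,-.3285,.022],[180,0,26])
E
```

```text
t: 12.95
ee_pos: [0.5029, -0.3296, 0.0238]
orientation: [179.9, -0.1, 26.0]
force: [-0.6, -0.1, -0.4]
grip_width: 0.0852
t: 13.55
ee_pos: [0.503, -0.33, 0.0244]
orientation: [179.8, -0.1, 26.0]
force: [-0.8, 0.5, -1.7]
grip_width: 0.0283
t 13.55 p [ 0.503  -0.33    0.0244] rpy [179.8497  -0.0795  25.9753] q [ -15.   25.  -23.    0.  -42. -139.] F [-0.7953  0.5447 -1.7264] w 0.0283
shift units [-0.064  -0.0962  0.095 ] turn units [ 0.0301 -0.0159 -0.005 ]
```

```bash
python3 -m jog '[[[0,0,-0.4,0,0,0],[0,0,-1,0,0,0],[0,0,-1,0,0,0],[0,0,-1,0,0,0],[0,0,-1,0,0,-1],[0,0,-1,0,0,-1],[0,0,-1,0,0,-1],[0,0,-0.8,0,0,-1]]]'
python3 - <<'E'
from h import *
go(ch(-.065,0,.20),[180,0,100.3])
E
```

```text
t: 14.35
ee_pos: [0.4988, -0.3281, 0.2111]
orientation: [-179.7, 0.1, 46.6]
force: [1.1, 0.2, -1.9]
grip_width: 0.0278
t 14.35 p [ 0.4988 -0.3281  0.2111] rpy [-179.6746    0.1497   46.5669] q [ -15.   14.  -11.   -0.  -65. -119.] F [ 1.0992  0.1637 -1.9187] w 0.0278
shift units [ 9.7736 -8.6987  0.468 ] turn units [ -0.0743  -0.0028 -10.7467]
```

```bash
python3 -m jog '[[[0.7,-0.62,0,0,0,-1],[0.81,-0.6,0,0,0,-1],[0.85,-0.53,0,0,0,-1],[0.9,-0.45,0,0,0,-1],[0.93,-0.37,0,0,0,-1],[0.96,-0.29,0,0,0,-1],[0.98,-0.2,0,0,0,-1],[1,-0.12,0,0,0,-1],[1,-0.03,0,0,0,-1],[1,0.06,0,0,0,-1],[0.8,0.14,0,0,0,-0.5]]]'
python3 - <<'E'
from h import *
go(ch(-.065,0,.18),[180,0,100.3])
E
```

```text
t: 15.45
ee_pos: [0.5005, -0.0512, 0.2225]
orientation: [179.8, -0.0, 101.1]
force: [0.6, 0.1, -2.6]
grip_width: 0.0278
t 15.45 p [ 0.5005 -0.0512  0.2225] rpy [179.7675  -0.0449 101.1436] q [ 17.   4. -21.  -0. -64. -95.] F [ 0.6163  0.0581 -2.5805] w 0.0278
shift units [1.8998 0.7048 1.7033] turn units [ 0.0464 -0.0093  0.1687]
```

```bash
python3 -m jog '[[[0.6,0.3,0.2,0,0,0.17],[0.6,0.3,0.5,0,0,0],[0.4,0.1,0.5,0,0,0],[0,0,0.3,0,0,0],[0,0,0,0,0,0]]]'
python3 - <<'E'
from h import *
go(ch(-.065,0,.16),[180,0,100.3])
E
```

```text
t: 15.95
ee_pos: [0.5092, -0.0046, 0.1864]
orientation: [179.6, -0.1, 100.6]
force: [-0.4, -0.2, -1.1]
grip_width: 0.0282
t 15.95 p [ 0.5092 -0.0046  0.1864] rpy [179.6247  -0.1085 100.5762] q [  22.    7.  -24.   -0.  -59. -101.] F [-0.363  -0.1684 -1.0941] w 0.0282
shift units [0.1371 0.0004 1.0546] turn units [ 0.075  -0.0219  0.0552]
```

```bash
python3 -m jog '[[[0.13,0,0.4,0.07,0,0.05],[0,0,0.5,0,0,0],[0,0,0.1,0,0,0],[0,0,0,0,0,0]]]'
python3 - <<'E'
from h import *
go(ch(-.065,0,.132),[180,0,100.3])
for n in("scene","top"):
    f=ctrl.grab_frame(n);p=proj(f,ch(-.03,0,.13));x,y=int(p[0]),int(p[1])
    cv2.imwrite(f"pics/{n}7.png",cv2.resize(f["image"][max(0,y-60):y+60,x-75:x+75],None,fx=5,fy=5,interpolation=cv2.INTER_CUBIC));print(x-75,y-60)
E
```

```text
t: 16.35
ee_pos: [0.5082, -0.0028, 0.1595]
orientation: [-180.0, -0.1, 100.2]
force: [-0.0, 0.4, -0.6]
grip_width: 0.0281
t 16.35 p [ 0.5082 -0.0028  0.1595] rpy [-179.9659   -0.09    100.1968] q [  22.    8.  -26.   -0.  -56. -102.] F [-0.0487  0.4418 -0.6288] w 0.0281
shift units [0.0592 0.0325 1.0992] turn units [-0.0068 -0.018  -0.0206]
205 147
140 126
```

View pics/scene7.png

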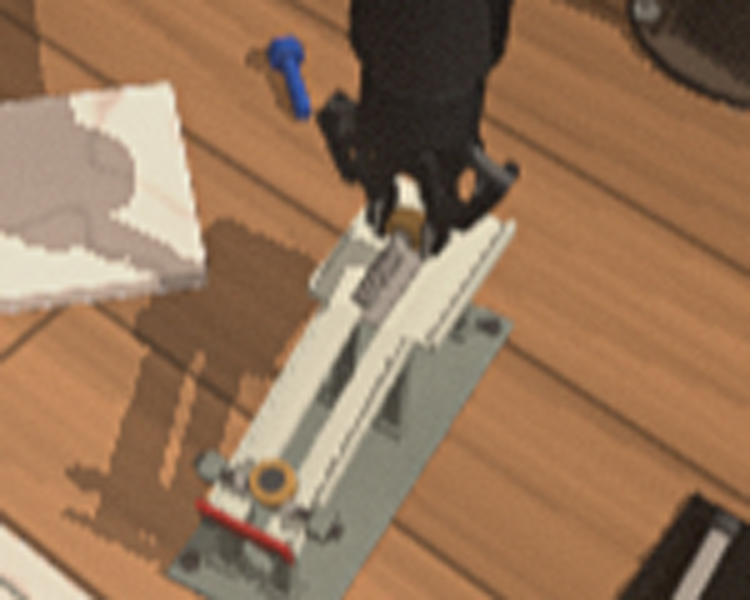

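View pics/top7.png

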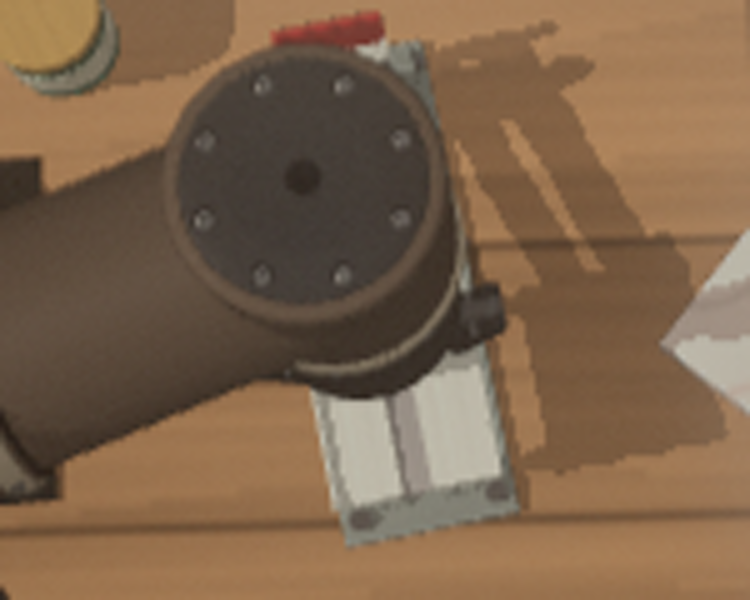

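```bash
python3 -m jog '[[[0.06,0.03,0.3,0,0,0],[0,0,0.3,0,0,0],[0,0,0,0,0,0]]]'
python3 - <<'E'
from h import *
go(ch(-.065,0,.132),[180,0,100.3])
f=ctrl.grab_frame("scene");s=ctrl.get_state()
z=s['ee_pos'][2]
x,y=205,147
c=cv2.resize(f["image"][y+20:y+100,x+30:x+130],None,fx=8,fy=8,interpolation=cv2.INTER_CUBIC)
for P in(ch(-.049,0,z+.012),ch(-.001,0,z+.004)):
    p=proj(f,P);cv2.circle(c,(int((p[0]-x-30+.5)*8),int((p[1]-y-20+.5)*8)),3,(0,0,255),-1);print(p)
cv2.imwrite("pics/scene8.png",c)
E
```

```text
t: 16.75
ee_pos: [0.5095, -0.0009, 0.1446]
orientation: [179.9, -0.1, 100.2]
force: [-0.0, -0.2, -1.8]
grip_width: 0.0279
t 16.75 p [ 0.5095 -0.0009  0.1446] rpy [179.8937  -0.1129 100.1805] q [  22.    9.  -27.   -0.  -54. -102.] F [-0.0219 -0.2239 -1.7837] w 0.0279
shift units [-0.0043 -0.0321  0.5019] turn units [ 0.0213 -0.0226 -0.0239]
[284.0157 198.9442]
[276.8392 210.4578]
```

View pics/scene8.png

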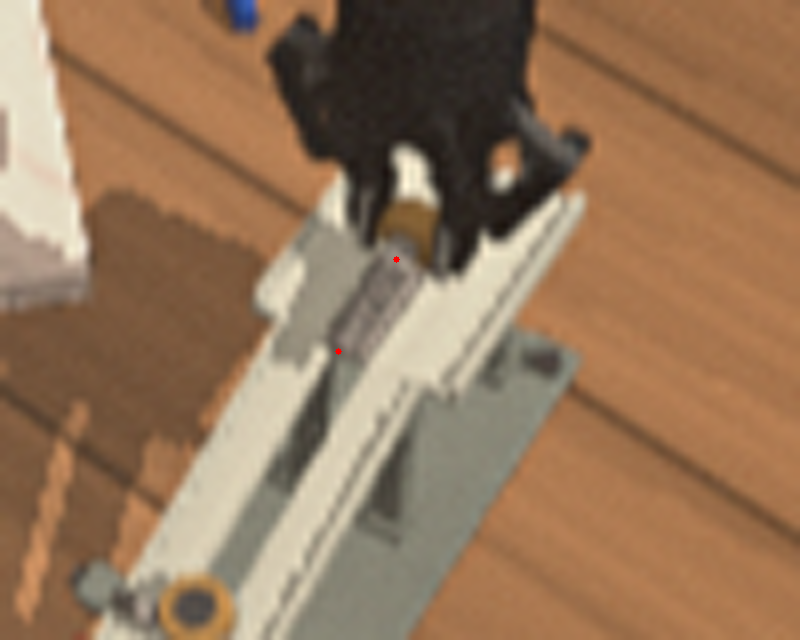

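```bash
python3 -m jog '[[[0,0,0.25,0,0,0],[0,0,0.2,0,0,0],[0,0,0,0,0,0]]]'
python3 - <<'E'
from h import *
go(ch(-.065,0,.132),[180,0,100.3])
E
```

```text
t: 17.1
ee_pos: [0.51, -0.0007, 0.133]
orientation: [179.8, -0.1, 100.2]
force: [-0.5, 0.4, -1.5]
grip_width: 0.0281
t 17.1 p [ 0.51   -0.0007  0.133 ] rpy [179.8392  -0.1089 100.2032] q [  22.   10.  -28.   -0.  -52. -102.] F [-0.5021  0.4093 -1.5027] w 0.0281
shift units [-0.0066 -0.0505  0.0409] turn units [ 0.0322 -0.0217 -0.0194]
```

Next I release, lift, back off uphill and look.

```bash
python3 -m jog '[[[0,0,0.05,0,0,0],[0,0,0,0,0,0],[0,0,0,0,0,0],[0,0,-0.5,0,0,0],[0,0,-1,0,0,0],[0,-0.8,-0.2,0,0,0],[0,-0.8,0,0,0,0],[0,-0.8,0,0,0,0]]]' 0.2
python3 - <<'E'
from h import *
go(ch(-.11,0,.14),[180,0,100.3])
f=ctrl.grab_frame("scene");p=proj(f,ch(-.03,0,.13));x,y=int(p[0]),int(p[1])
cv2.imwrite("pics/scene9.png",cv2.resize(f["image"][max(0,y-60):y+60,x-75:x+75],None,fx=5,fy=5,interpolation=cv2.INTER_CUBIC))
E
```

```text
t: 17.9
ee_pos: [0.4535, -0.0112, 0.1807]
orientation: [179.5, -0.0, 100.3]
force: [0.5, 0.1, 0.6]
grip_width: 0.0513
t 17.9 p [ 0.4535 -0.0112  0.1807] rpy [179.5259  -0.0379 100.2669] q [  24.    1.  -31.    0.  -57. -103.] F [0.5255 0.0507 0.6119] w 0.0513
shift units [0.0006 0.4314 1.6298] turn units [ 0.0948 -0.0075 -0.0066]
```

View pics/scene9.png

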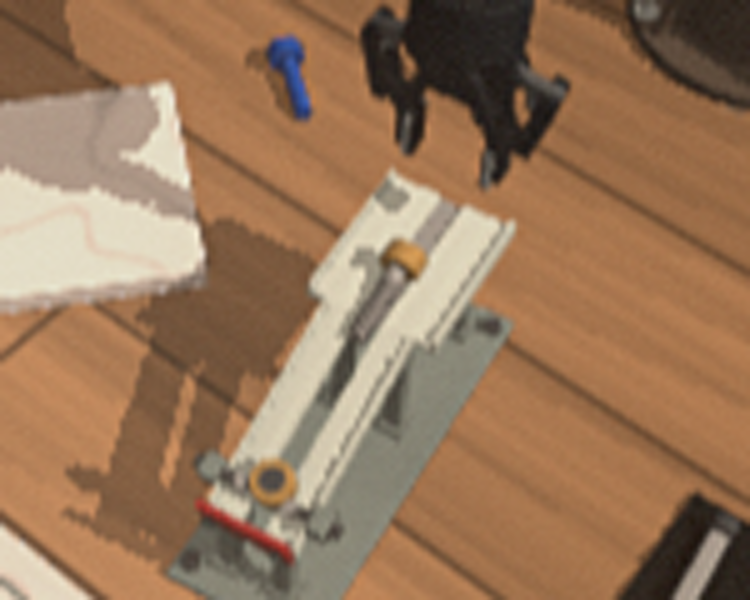

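Fixing B lies in the groove, shank downhill, head at crop (403,258). Now I close and push on the head's top face.

```bash
python3 -m jog '[[[0,0,0.2,0,0,0],[0,0,0,0,0,0],[0,0,0.5,0,0,0],[0,0,0.7,0,0,0],[0,0,0.2,0,0,0],[0,0.3,0,0,0,0],[0,0.3,0,0,0,0],[0,0.3,0,0,0,0],[0,0.3,0,0,0,0]]]' -1
python3 - <<'E'
from h import *
go(ch(-.03,0,.137),[180,0,100.3])
E
```

```text
t: 18.85
ee_pos: [0.4876, -0.005, 0.1456]
orientation: [179.1, -0.1, 100.3]
force: [-0.0, 0.4, -0.5]
grip_width: 0.0002
t 18.85 p [ 0.4876 -0.005   0.1456] rpy [179.0818  -0.0759 100.3237] q [  23.    7.  -30.    0.  -52. -102.] F [-0.0015  0.377  -0.4932] w 0.0002
shift units [-0.0019  2.2559  0.3788] turn units [ 0.1836 -0.0152  0.0046]
```

```bash
python3 -m jog '[[[0,0.3,0.3,0.18,0,0],[0,0.3,0,0,0,0],[0,0.3,0,0,0,0],[0,0.3,0,0,0,0],[0,0.3,0,0,0,0],[0,0.3,0,0,0,0],[0,0,0,0,0,0]]]' -1
python3 - <<'E'
from h import *
go(ch(-.03,0,.137),[180,0,100.3])
f=ctrl.grab_frame("scene");p=proj(f,ch(-.03,0,.13));x,y=int(p[0]),int(p[1])
cv2.imwrite("pics/scene10.png",cv2.resize(f["image"][max(0,y-60):y+60,x-75:x+75],None,fx=5,fy=5,interpolation=cv2.INTER_CUBIC))
E
```

```text
t: 19.55
ee_pos: [0.5387, 0.0043, 0.14]
orientation: [179.8, -0.1, 100.3]
force: [-0.7, 0.4, -0.3]
grip_width: -0.0003
t 19.55 p [0.5387 0.0043 0.14  ] rpy [179.7906  -0.0655 100.3259] q [  21.   12.  -24.   -0.  -54. -101.] F [-0.7117  0.4001 -0.3101] w -0.0003
shift units [0.0018 0.1836 0.1207] turn units [ 0.0419 -0.0131  0.0051]
```

View pics/scene10.png

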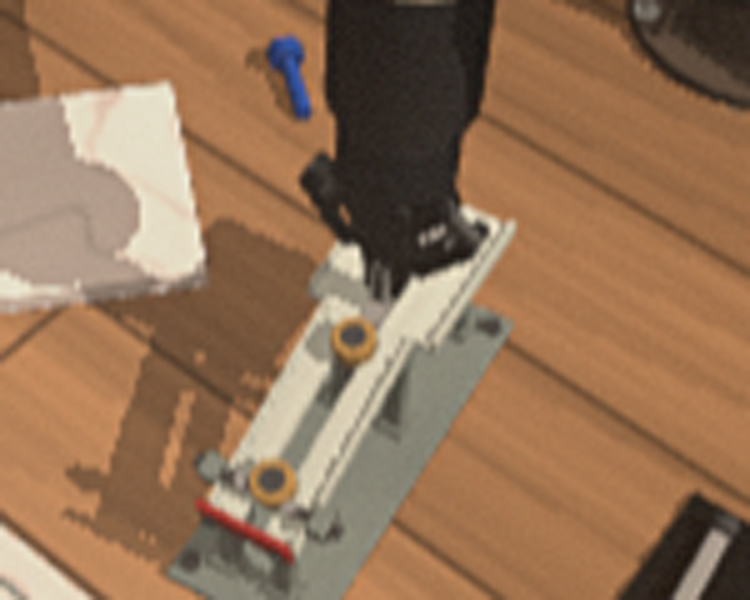

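Fixing B has dropped through and hangs at crop (353,340), and A rests at the rollers at (272,481). I'll lift, tilt the closed fingers square to the rail, and follow it down.

```bash
cat >> h.py <<'E'
c17,s17=np.cos(np.deg2rad(17)),np.sin(np.deg2rad(17))
sl=u*c17-np.array([0,0,s17]);nr=u*s17+np.array([0,0,c17])
def rail(d,h): # d = distance uphill of the stop, h above rail
    return ch(-.02,0,.127)+sl*(.162-d)+nr*h
Rr=Ro.from_matrix(np.stack([n,sl,np.cross(n,sl)],1)).as_euler('xyz',degrees=True)
def where(P):
    v=np.array(P)-rail(0,0);return -v@sl,v@n,v@nr
E
python3 - <<'E'
from h import *
print(Rr);go(rail(.13,.02),Rr);print(where(ctrl.get_state()['ee_pos']))
E
```

```text
[-163.     0.   100.3]
t 19.6 p [0.5381 0.0042 0.1399] rpy [179.813   -0.0705 100.3194] q [  21.   12.  -24.   -0.  -54. -101.] F [-0.5992 -0.6012  0.2651] w 0.0001
shift units [0.0014 2.0647 0.1325] turn units [ 3.4374 -0.0134  0.0059]
(np.float64(0.18029092886720327), np.float64(-5.616140949981075e-05), np.float64(0.007911426317817414))
```

```bash
python3 -m jog '[[[0,0,-0.6,1,0,0],[0,0,0,1,0,0],[0,0,0,1,0,0],[0,0,0,0.4,0,0],[0,0.3,0,0,0,0],[0,0.3,0,0,0,0],[0,0,0,0,0,0]]]' -1
python3 - <<'E'
from h import *
go(rail(.12,.005),Rr);print(where(ctrl.get_state()['ee_pos']))
f=ctrl.grab_frame("scene");p=proj(f,rail(.06,0));x,y=int(p[0]),int(p[1])
cv2.imwrite("pics/scene11.png",cv2.resize(f["image"][y-60:y+60,x-75:x+75],None,fx=5,fy=5,interpolation=cv2.INTER_CUBIC));print(x-75,y-60)
for d in(.0,.015,.0327,.045,.0627):print(d,(proj(f,rail(d,.016))-[x-75,y-60])*5)
E
```

```text
t: 20.3
ee_pos: [0.55, 0.0064, 0.1511]
orientation: [-162.6, -0.1, 100.3]
force: [0.0, 0.0, -0.4]
grip_width: 0.0002
t 20.3 p [0.55   0.0064 0.1511] rpy [-162.5981   -0.1398  100.3167] q [ 19.  23.  -7.  -3. -77. -98.] F [ 0.0084  0.0316 -0.449 ] w 0.0002
shift units [-0.0054  2.0852  0.6729] turn units [-0.0804 -0.0257  0.0115]
(np.float64(0.17201095839852637), np.float64(4.436846025356256e-05), np.float64(0.022187883652564293))
189 176
0.0 [326.9427 378.3532]
0.015 [338.7015 357.7042]
0.0327 [352.4617 333.5407]
0.045 [361.9513 316.8765]
0.0627 [375.5038 293.0776]
```

View pics/scene11.png

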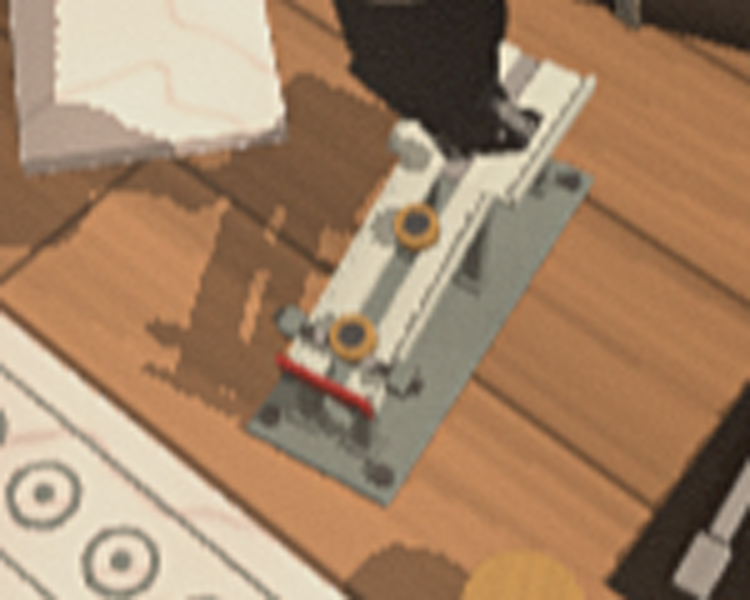

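A's top centre at crop (352,335) matches the spot predicted for a head resting on the rollers (d = 32.7 mm). B at (416,225) is about 113 mm uphill of the stop. I'll come down behind it and push.

```bash
python3 -m jog '[[[0,0,0.4,-0.08,0,0],[0,0.2,0.26,0,0,0],[0,0.3,0,0,0,0],[0,0.3,0,0,0,0],[0,0.3,0,0,0,0],[0,0.3,0,0,0,0]]]' -1
python3 - <<'E'
from h import *
go(rail(.089,.005),Rr);s=ctrl.get_state();print(where(s['ee_pos']),s['force']@sl)
E
```

```text
t: 20.95
ee_pos: [0.5797, 0.0119, 0.127]
orientation: [-163.3, -0.2, 100.4]
force: [-0.3, 0.3, -0.3]
grip_width: -0.0004
t 20.95 p [0.5797 0.0119 0.127 ] rpy [-163.2996   -0.1534  100.3563] q [ 19.  27.  -5.  -3. -75. -97.] F [-0.3171  0.2839 -0.3319] w -0.0004
shift units [-0.009   1.8818  0.1256] turn units [ 0.0599 -0.0261  0.0197]
(np.float64(0.13606109897221755), np.float64(0.00013747455373864915), np.float64(0.007893319841707403)) -0.15278766918966094
```

```bash
python3 -m jog '[[[0,0.2,0.1,0.06,0,0],[0,0.2,0,0,0,0],[0,0.2,0,0,0,0],[0,0.2,0,0,0,0],[0,0.2,0,0,0,0],[0,0.2,0,0,0,0],[0,0,0,0,0,0]]]' -1
python3 - <<'E'
from h import *
go(rail(.089,.005),Rr);s=ctrl.get_state();print(where(s['ee_pos']),s['force']@sl)
f=ctrl.grab_frame("scene");p=proj(f,rail(.06,0));x,y=int(p[0]),int(p[1])
cv2.imwrite("pics/scene12.png",cv2.resize(f["image"][y-60:y+60,x-75:x+75],None,fx=5,fy=5,interpolation=cv2.INTER_CUBIC))
E
```

```text
t: 21.65
ee_pos: [0.6108, 0.0176, 0.1138]
orientation: [-162.9, -0.1, 100.3]
force: [0.6, -0.3, -0.2]
grip_width: 0.0001
t 21.65 p [0.6108 0.0176 0.1138] rpy [-162.9197   -0.1423  100.3464] q [ 18.  30.  -1.  -3. -76. -97.] F [ 0.6016 -0.3171 -0.1561] w 0.0001
shift units [-0.0057  0.5181 -0.0188] turn units [-0.0161 -0.0245  0.0172]
(np.float64(0.1019535639447015), np.float64(0.00012503092796609257), np.float64(0.004549518956063339)) 0.5574646753366345
```

View pics/scene12.png

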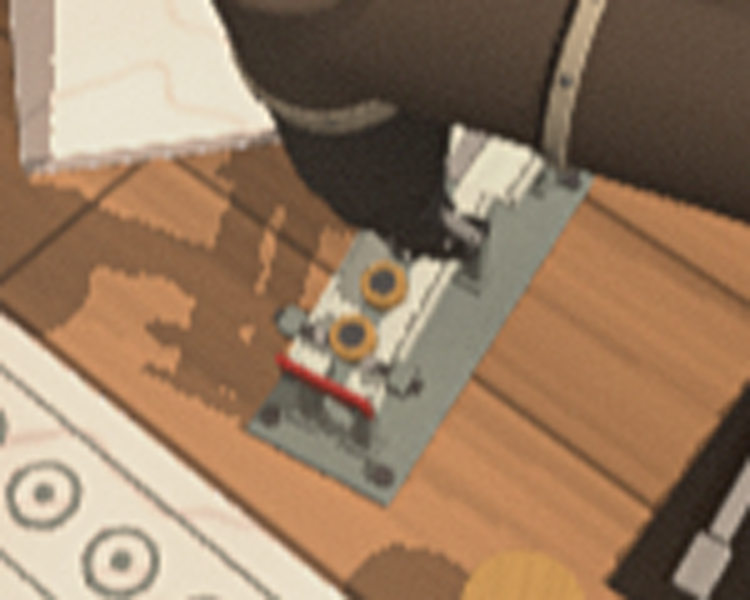

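B is now at crop (383,283), about 70 mm uphill. From here I press in small steps and watch the force along the slope.

```bash
cat > st.py <<'E'
from h import *
s=ctrl.get_state();w=where(s['ee_pos']);print("t",round(s['t'],2),"d %.1f lat %.1f h %.1f mm  Fslope %.1f"%(*(1e3*np.array(w)),s['force']@sl),"rpy",s['orientation'].round(1))
E
python3 -m jog '[[[0,0.1,0,0,0,0],[0,0.1,0,0,0,0],[0,0.06,0,0,0,0],[0,0.06,0,0,0,0]]]' ; python3 st.py
python3 -m jog '[[[0,0.06,0,0,0,0],[0,0.06,0,0,0,0],[0,0.06,0,0,0,0]]]' ; python3 st.py
```

```text
t: 22.1
ee_pos: [0.6184, 0.019, 0.112]
orientation: [-163.0, -0.2, 100.3]
force: [-0.5, 0.3, -0.6]
grip_width: 0.0001
t 22.1 d 94.0 lat 0.2 h 5.1 mm  Fslope -0.3 rpy [-163.    -0.2  100.3]
t: 22.4
ee_pos: [0.623, 0.0198, 0.1107]
orientation: [-163.0, -0.2, 100.3]
force: [0.7, -0.2, 0.4]
grip_width: -0.0002
t 22.4 d 89.2 lat 0.2 h 5.2 mm  Fslope 0.5 rpy [-163.    -0.2  100.3]
```

```bash
python3 -m jog '[[[0,0.05,0,0,0,0],[0,0.05,0,0,0,0]]]' ; python3 st.py
python3 -m jog '[[[0,0.04,0,0,0,0],[0,0.04,0,0,0,0]]]' ; python3 st.py
python3 -m jog '[[[0,0.04,0,0,0,0],[0,0.04,0,0,0,0]]]' ; python3 st.py
```

```text
t: 22.6
ee_pos: [0.6246, 0.02, 0.1101]
orientation: [-162.8, -0.1, 100.3]
force: [-5.8, -0.9, 5.1]
grip_width: 0.0002
t 22.6 d 87.5 lat 0.1 h 5.1 mm  Fslope -7.1 rpy [-162.8   -0.1  100.3]
t: 22.8
ee_pos: [0.6246, 0.0199, 0.1101]
orientation: [-162.6, -0.1, 100.3]
force: [-5.8, 0.1, 5.7]
grip_width: -0.0002
t 22.8 d 87.5 lat -0.0 h 5.1 mm  Fslope -7.1 rpy [-162.6   -0.1  100.3]
t: 23.0
ee_pos: [0.6245, 0.0199, 0.1101]
orientation: [-162.4, -0.1, 100.3]
force: [-6.6, -0.4, 4.5]
grip_width: 0.0001
t 23.0 d 87.6 lat 0.0 h 5.1 mm  Fslope -7.6 rpy [-162.4   -0.1  100.3]
```

Contact is at d = 87.5 mm, where a 1 mm step gives about 7 N. I'll raise the step gently.

```bash
python3 -m jog '[[[0,0.06,0,-0.1,0,0],[0,0.06,0,0,0,0]]]' ; python3 st.py
python3 -m jog '[[[0,0.07,0,0,0,0],[0,0.07,0,0,0,0]]]' ; python3 st.py
```

```text
t: 23.2
ee_pos: [0.6247, 0.0198, 0.11]
orientation: [-162.6, -0.1, 100.3]
force: [-7.9, -0.1, 7.4]
grip_width: -0.0
t 23.2 d 87.4 lat -0.2 h 5.0 mm  Fslope -9.6 rpy [-162.6   -0.1  100.3]
t: 23.4
ee_pos: [0.6248, 0.0197, 0.11]
orientation: [-162.2, -0.1, 100.3]
force: [-7.5, -0.4, 6.8]
grip_width: 0.0001
t 23.4 d 87.4 lat -0.2 h 5.1 mm  Fslope -9.2 rpy [-162.2   -0.1  100.3]
```

```bash
python3 -m jog '[[[0,0.08,0,-0.05,0,0],[0,0.08,0,0,0,0]]]' ; python3 st.py
```

```text
t: 23.6
ee_pos: [0.6249, 0.0196, 0.11]
orientation: [-162.0, -0.1, 100.3]
force: [-8.1, -0.8, 7.5]
grip_width: -0.0001
t 23.6 d 87.3 lat -0.4 h 5.1 mm  Fslope -9.9 rpy [-162.    -0.1  100.3]
```

```bash
python3 -m jog '[[[0.01,0.09,0,-0.2,0,0],[0.01,0.1,0,-0.05,0,0]]]' ; python3 st.py
```

```text
t: 23.8
ee_pos: [0.6255, 0.0196, 0.1094]
orientation: [-162.8, -0.1, 100.3]
force: [-9.5, -1.2, 9.5]
grip_width: 0.0004
t 23.8 d 86.5 lat -0.5 h 4.7 mm  Fslope -11.9 rpy [-162.8   -0.1  100.3]
```

```bash
python3 -m jog '[[[0.01,0.11,0,-0.1,0,0],[0.01,0.11,0,-0.05,0,0]]]' ; python3 st.py
```

```text
t: 24.0
ee_pos: [0.6266, 0.0196, 0.109]
orientation: [-163.1, -0.0, 100.3]
force: [-8.5, -1.0, 8.8]
grip_width: 0.0001
t 24.0 d 85.3 lat -0.6 h 4.6 mm  Fslope -10.7 rpy [-163.1   -0.   100.3]
```

The line is moving into the rollers at about 11 N. I'll keep the steps small.

```bash
python3 -m jog '[[[0.02,0.1,0,0,0,0],[0.01,0.1,0,0,0,0]]]' ; python3 st.py
```

```text
t: 24.2
ee_pos: [0.6275, 0.0198, 0.1088]
orientation: [-162.7, 0.0, 100.3]
force: [-6.7, -1.1, 6.7]
grip_width: -0.0004
t 24.2 d 84.4 lat -0.7 h 4.7 mm  Fslope -8.5 rpy [-162.7    0.   100.3]
```

```bash
python3 -m jog '[[[0.02,0.1,0,0,0,0],[0.01,0.1,0,0,0,0]]]' ; python3 st.py
```

```text
t: 24.4
ee_pos: [0.629, 0.0201, 0.1084]
orientation: [-162.3, 0.1, 100.3]
force: [-6.5, -1.5, 6.2]
grip_width: -0.0
t 24.4 d 82.8 lat -0.7 h 4.8 mm  Fslope -8.2 rpy [-162.3    0.1  100.3]
```

```bash
python3 -m jog '[[[0.03,0.09,0,-0.1,0,0],[0.02,0.09,0,-0.05,0,0]]]' ; python3 st.py
```

```text
t: 24.6
ee_pos: [0.6309, 0.021, 0.1076]
orientation: [-162.8, 0.1, 100.3]
force: [-5.4, -0.2, 4.4]
grip_width: 0.0001
t 24.6 d 80.7 lat -0.1 h 4.6 mm  Fslope -6.4 rpy [-162.8    0.1  100.3]
```

```bash
python3 -m jog '[[[0.02,0.08,0,-0.05,0,0],[0.02,0.08,0,0,0,0]]]' ; python3 st.py
```

```text
t: 24.8
ee_pos: [0.6332, 0.022, 0.1069]
orientation: [-162.9, 0.1, 100.3]
force: [-3.8, -0.8, 2.1]
grip_width: 0.0
t 24.8 d 78.1 lat 0.5 h 4.6 mm  Fslope -4.3 rpy [-162.9    0.1  100.3]
```

```bash
python3 -m jog '[[[0.02,0.08,0,-0.05,0,0],[0.02,0.08,0,0,0,0]]]' ; python3 st.py
```

```text
t: 25.0
ee_pos: [0.6377, 0.0239, 0.1054]
orientation: [-163.3, 0.1, 100.3]
force: [0.7, -0.6, 0.6]
grip_width: -0.0
t 25.0 d 73.1 lat 1.6 h 4.6 mm  Fslope 0.4 rpy [-163.3    0.1  100.3]
```

The force has fallen to zero, so the leading one has snapped through. Let me look.

```bash
python3 -m jog '[[[-0.06,0.02,0,0,0,0],[0,0,0,0,0,0]]]' ; python3 st.py; python3 - <<'E'
from h import *
f=ctrl.grab_frame("scene");p=proj(f,rail(.03,0));x,y=int(p[0]),int(p[1])
c=cv2.resize(f["image"][y-35:y+40,x-50:x+50],None,fx=8,fy=8,interpolation=cv2.INTER_CUBIC)
for d in(.015,.045):
    q=(proj(f,rail(d,.016))-[x-50,y-35]+.5)*8;print(q);cv2.circle(c,tuple(int(v) for v in q),3,(0,0,255),-1)
cv2.imwrite("pics/scene13.png",c)
E
```

```text
t: 25.2
ee_pos: [0.6401, 0.0231, 0.1047]
orientation: [-163.4, 0.1, 100.3]
force: [0.3, -0.7, 1.1]
grip_width: -0.0004
t 25.2 d 70.8 lat 0.4 h 4.6 mm  Fslope -0.1 rpy [-163.4    0.1  100.3]
[385.9223 312.3268]
[423.122  247.0024]
```

View pics/scene13.png

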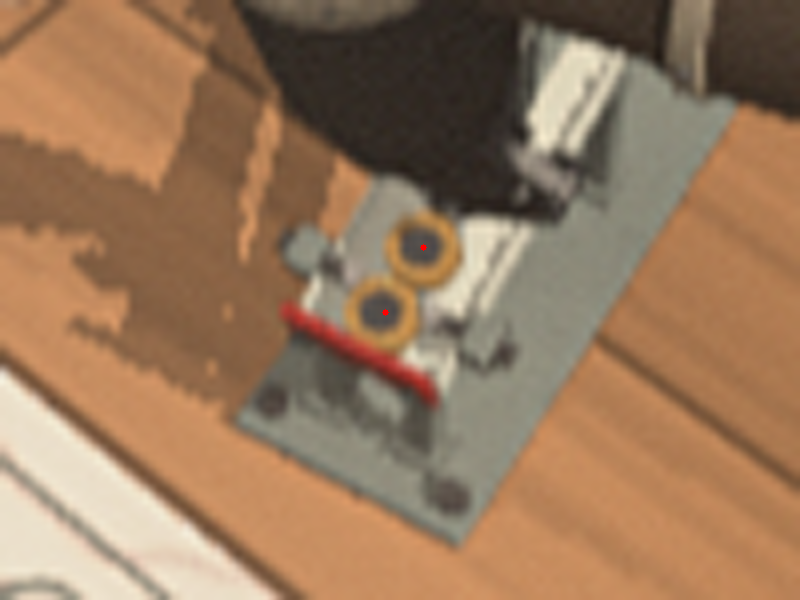

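Both heads sit at their predicted seat points, (386,312) and (423,247). I'll feel gently to confirm contact and then back off.

```bash
python3 -m jog '[[[0,0.03,0,0,0,0],[0,0.03,0,0,0,0]]]' ; python3 st.py
```

```text
t: 25.45
ee_pos: [0.641, 0.0234, 0.1044]
orientation: [-163.3, 0.1, 100.3]
force: [-4.7, -0.2, 4.7]
grip_width: -0.0002
t 25.45 d 69.8 lat 0.4 h 4.5 mm  Fslope -5.9 rpy [-163.3    0.1  100.3]
```

```bash
python3 -m jog '[[[0,0.03,0,0,0,0],[0,0.03,0,0,0,0]]]' ; python3 st.py
```

```text
t: 25.65
ee_pos: [0.641, 0.0233, 0.1044]
orientation: [-163.2, 0.1, 100.3]
force: [-4.9, -0.0, 4.6]
grip_width: -0.0
t 25.65 d 69.8 lat 0.4 h 4.5 mm  Fslope -6.0 rpy [-163.2    0.1  100.3]
```

It's solid at d = 69.8 mm. The line moved 17.7 mm from first contact, exactly the 32.7 − 15 mm expected. Now I back off and lift.

```bash
python3 -m jog '[[[0,-0.1,0,0,0,0],[0,-0.4,0,0,0,0],[0,-0.5,-0.5,0,0,0],[0,0,-1,0,0,0],[0,-1,-1,0,0,0],[0,-1,-1,0,0,0],[0,-1,0,0,0,0],[0,-1,0,0,0,0],[0,0,0,0,0,0],[0,0,0,0,0,0]]]' ; python3 st.py; python3 - <<'E'
from h import *
T=ctrl.grab_frame("top");f=ctrl.grab_frame("scene")
cs=[]
for g in(f,T):
    p=proj(g,rail(.03,0));x,y=int(p[0]),int(p[1])
    c=cv2.resize(g["image"][y-30:y+40,x-35:x+35],None,fx=5.5,fy=5.5,interpolation=cv2.INTER_CUBIC)
    for d in(.015,.045):
        q=(proj(g,rail(d,.016))-[x-35,y-30]+.5)*5.5;print(q);cv2.circle(c,tuple(int(v) for v in q),2,(0,0,255),-1)
    cs.append(c)
cv2.imwrite("pics/end.png",np.hstack(cs));cv2.imwrite("pics/endtop.png",T["image"])
E
```

```text
t: 26.65
ee_pos: [0.5445, 0.0058, 0.2366]
orientation: [-164.1, 0.1, 100.3]
force: [0.5, 0.2, 0.2]
grip_width: 0.0001
t 26.65 d 202.3 lat 0.4 h 102.2 mm  Fslope 0.5 rpy [-164.1    0.1  100.3]
[182.8216 187.2247]
[208.3964 142.3142]
[191.9348 130.6969]
[200.5534 176.9431]
```

View pics/end.png

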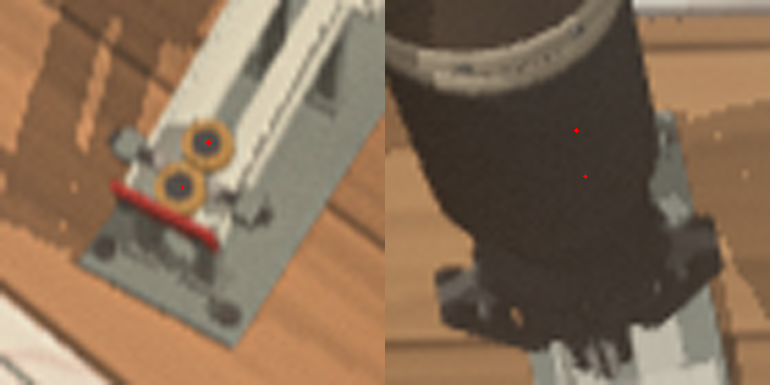

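View pics/endtop.png

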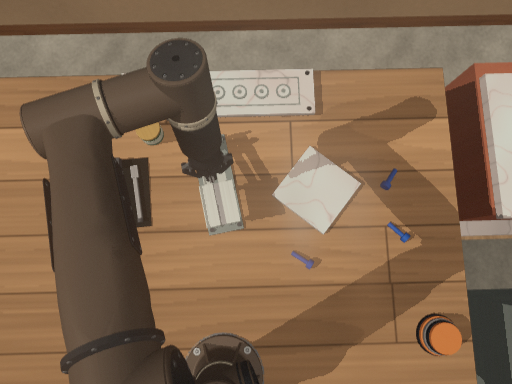

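The scene view shows both heads upright on the seat points, (182,187) and (208,142), touching each other and the stop. The arm hides them in the top view. The tin at (150,132) and the chisel at (137,190) look unmoved. I'm handing it in.

```bash
python3 -c "
from rig import ctrl
print(ctrl.hand_in())"
```

```text
the job is handed in; nothing more can be done
None
```

Both fixings are hanging in the rail, the leading one against the red end stop and the other touching it. I handed the job in at about 27 s of the 72 s; no verdict was reported.

I laid each fixing in the deck groove, the first head first and the second shank first. I pushed each along with shut fingers until it dropped and hung. Then I pressed the line down the rail in 1–3 mm steps. The highest force reading along the slope was about 12 N at the rollers. It fell to zero when the leading head snapped through. A last gentle press against the stop read about 6 N.

**Checks that agreed:**
- The pusher moved 17.7 mm from first contact to the stop, exactly as expected.
- In the scene view both heads are upright and within about 1 mm of their seats.

**Checks that were weak or missing:**
- The arm hid the seats in the last top view, so the final positions rest on the scene view and the push by feel.
- I judged the tin and chisel unmoved by eye. The hammer was hidden by the arm in that picture, but nothing moved near it.
- Forces were only read at the end of each move, so a brief peak as the head snapped onto the stop would not have shown.

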